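# Return the optics to their fitted holders

## Robot

A 6-joint arm with a two-finger parallel gripper is mounted at the origin on a cart in front of the work surface, level with it; the furniture and walls round the work are solid. World frame = base frame: x ahead of the robot, y to its left, z up, the work surface at z = 0. Lengths are in m, angles in degrees, forces in N, time in s.
With the tool pointing down it reaches from about 0.325 to 0.775 m from the base axis. Payload 5.5 kg.
Tool frame: the origin (TCP) lies at the very end of the fingers, on their centre line; the grasp point (between the pads) lies 19 mm behind it; y points along the fingers, z is the direction in which the jaws open and shut, and the axes are right-handed (so a half turn about y gives the same grasp; the last joint's range is limited). The gripper opens to 85 mm and grips with 20 to 120 N. Pads are 22 mm wide; open, the fingers measure 114 mm over their backs; the gripper's body (76 mm by 85 mm) begins 54 mm behind the grasp point. The pads swing forward as they close: fully open they stand 13 mm farther back than shut.
Start: joints at [67.512, 5.22, 70.514, -0, 104.267, -3.249], TCP at [0.198, 0.567, 0.231] pointing down, gripper open.
Joint ranges: [-164.24, 164.24], [-49.07, 125.15], [9.68, 141.18], [-86.29, 266.29], [3.28, 154.24], [-151.56, 151.56]. Speed limits (degrees/s): [147.25, 147.25, 172.46, 180, 180, 180].

## Interface

Orientations are given as [roll, pitch, yaw] about the fixed x, y, z axes, in that order (R = Rz(yaw) Ry(pitch) Rx(roll)).
In Python, from cell import manip gives the robot as it stands.
- The arm moves only by the tool step_arm, never from a script. Its argument "steps" is a list of rows, each an object of numbers: "dx", "dy", "dz": the shift along the tool's x, y, z in units of 60 mm (1.0 is 60 mm); "ax", "ay", "az": the turn, a rotation vector about the tool's x, y, z in units of 10 degrees (1.0 is 10 degrees). A call has 1 to 12 rows; each row shifts and turns the commanded pose from where the row before left it, along the tool's axes as they then stand; what a row does not reach is not made up. A row lasts 1/8 s, in which the tool goes at most 62.5 mm and 10.7 degrees, less where a joint would pass 70% of its speed; a pose out of reach is approached as far as the arm can. A call is refused whole if a number of a shift passes 1 or a number of a turn 1, either way. A call with a gripper value outside its range is refused whole. "hand" is the finger opening in mm, from 0 to 85.4, set as the call begins (left out, the last holds). The fingers move at their own pace and stop on an object; "grip_force" is the grip in N (left out, the last holds). Time passes only in rows, so rows that do not move let the fingers close. It gives the time, the measured TCP pose, the force and the opening at its end, in the units of the state.
- manip.sense(): the state, without advancing time (a new reading comes with each control period).
- manip.capture(name): name is "side" or "top"; returns (picture, depth): 400x640x3 uint8, blue, green, red; 400x640 float32, m along the optical axis (not along the pixel's ray), 0 where there is no reading.
- manip.calibration(name): a dict with "fx", "fy", "cx", "cy" (pixels), "cam_to_world" (4x4, takes a point from camera to world coordinates). Camera axes: x right, y up, looking along -z (the intrinsics and any distortion apply to the point x, -y, -z); pixel columns grow to the right and rows downward; lengths in m; the calibration is good to about 2 mm. A picture is of the moment at which its call begins. calibration takes no time and is no camera call.
- manip.finish_job(): hands the job in, once; it reports no verdict.
The state is a dict: "clock": time; "joint_positions": joint angles; "joint_velocities": joint speeds; "effort": joint torques, N m; "tool_pos": TCP position; "eef_rot": TCP orientation; "contact_force": force on the tool from outside, world axes, zero at the start; "moment": the same for the moment, N m; "grip_width": finger opening in m.
Only numpy, scipy, OpenCV 4.12 (cv2) and the standard library are available. Lean on these libraries where they do the work, as an engineer would, in place of code of your own. Each camera call takes 0.05 s, during which the arm holds its last target. There are 200 camera calls.

## Task

The measurement is over: return each of the four parts to the grey holder on the table that is made for it, the power-meter head to the large round cradle, the post holder to the small round cup, the cyan filter box to the rectangular tray and the beam block to the slotted stand. Keep every part upright, lower it gently rather than dropping it, and leave it fully seated on the floor of its holder.

Things in the scene. Friction and masses are not known exactly. Their poses are not given: they have to be found in the camera images.
- power_head: White round power-meter sensor head with a black, dark-centred top face: a disc 52 mm in diameter and 20 mm high, lying flat, about 0.1 kg. Like the other three parts it starts on a flat grey mat 2 mm thick along the front edge of the table, while the holders stand behind it. Origin: centre of its underside, z up.
- post_holder: Black upright post holder: a tube 24 mm in diameter on a round foot 32 mm in diameter and 6 mm high, 81 mm tall in all, with a light thumbscrew sticking out sideways 52 mm up. The thumbscrew (10 mm thick) points along its -y and ends 24 mm from the tube's axis. Origin: on the underside, but 4 mm from the axis of tube and foot: that axis stands at y = +4 mm in its own frame. z up. About 0.16 kg.
- filter_box: Cyan closed filter-cube box with a white label, 50 mm along its x, 62 mm along its y, 54 mm high, about 0.11 kg. Origin: centre of its underside, z up.
- beam_block: Black upright beam-block plate with a yellow warning panel on its face, standing on edge: 12 mm thick along its x, 50 mm wide along its y, 50 mm high, about 0.08 kg; it topples if pushed. Origin: centre of its underside, z up.
- head_cradle: The larger of two round grey holders fixed to the table, for the power-meter head: a round recess with dark floor, 60 mm in diameter, floor 5 mm above the table, rim 17 mm above the table, flaring outward above 11 mm, on a 78 mm square foot plate 5 mm thick with four corner screws (heads to 9 mm). Origin: centre of its underside, below the centre of the recess; z up.
- post_cup: The smaller of two round grey holders fixed to the table, for the post holder's round foot: a recess with dark floor, 40 mm in diameter, floor 5 mm above the table, rim 17 mm above the table, flaring outward above 11 mm, on a 68 mm square foot plate with four corner screws. Origin: centre of its underside, below the centre of the recess; z up.
- box_tray: Grey rectangular tray fixed to the table, for the filter-cube box: a recess with dark floor 57 mm along its x and 69 mm along its y, floor 5 mm above the table, straight walls to 12 mm and lips that flare outward at 45 degrees to about 18 mm, on an 83 x 95 mm foot plate with four corner screws. Origin: centre of its underside, below the centre of the recess; z up.
- slot_stand: Grey slotted stand fixed to the table, for the beam-block plate: a narrow slot with dark floor, 17 mm wide along its x and 58 mm long along its y, floor 5 mm above the table, straight walls to 24 mm and lips that flare outward at 45 degrees to about 30 mm, on a 62 x 86 mm foot plate with four corner screws. Origin: centre of its underside, below the centre of the slot; z up.
There are look-alikes about, which are no part of the job. Leave any green or red look-alike of the post_holder alone.

How it is judged:
By the outcome, as a careful person would: the job done as asked, in the order asked, and still so for the second after the job is handed in, with the robot touching nothing.
It also fails if it takes over 106 s, if anything falls off the work surface, if the arm or the gripper's body presses on something with over 40 N, if the wrist force passes 120 N, or if a joint passes its speed limit or range.

## Working session

There is one attempt and no reset: what is moved stays moved. The work goes in short steps, Python scripts to look and compute and a tool call to move; the robot and the scene stay as the last step left them, time stands still between calls to the robot, and variables do not carry over. Pictures are saved under pics/ and viewed, about 12 in all and at most 16, crops included, and the job is handed in when it is done.

Besides the shell and the picture viewer there is one more tool, called after ">>>" as name(argument=value, ...) on one line, values as JSON. step_arm: Moves the arm, as the interface text tells. Its arguments: {"type":"object","properties":{"steps":{"type":"array","items":{"type":"object","properties":{"dx":{"type":"number"},"dy":{"type":"number"},"dz":{"type":"number"},"ax":{"type":"number"},"ay":{"type":"number"},"az":{"type":"number"}}}},"hand":{"type":"number"},"grip_force":{"type":"number"}},"required":["steps"]}

```bash
mkdir -p pics; cat > h.py <<'E'
import numpy as np,cv2
from cell import manip
def cap(n):
    p,d=manip.capture(n); c=manip.calibration(n); return p,d,c
def cloud(d,c):
    v,u=np.mgrid[0:d.shape[0],0:d.shape[1]]
    P=np.stack([(u-c['cx'])/c['fx']*d,-(v-c['cy'])/c['fy']*d,-d,np.ones_like(d)],-1)
    W=(P@np.array(c['cam_to_world']).T)[...,:3]; W[d==0]=np.nan; return W
E
python3 - <<'E'
from h import *
for n in('top','side'):
    p,d,c=cap(n); cv2.imwrite(f'pics/{n}0.png',p); np.savez(f'{n}0.npz',p=p,d=d)
    print({k:np.round(v,3).tolist() for k,v in c.items()})
print(manip.sense())
E
```

```text
{'fx': 361.93, 'fy': 361.93, 'cx': 318.557, 'cy': 201.118, 'cam_to_world': [[-0.074, 0.974, -0.213, 0.365], [-0.997, -0.071, 0.021, -0.138], [0.005, 0.214, 0.977, 0.978], [0.0, 0.0, 0.0, 1.0]]}
{'fx': 465.178, 'fy': 465.178, 'cx': 322.619, 'cy': 195.654, 'cam_to_world': [[0.998, 0.045, -0.044, 0.497], [-0.057, 0.345, -0.937, -1.347], [-0.027, 0.937, 0.347, 0.491], [0.0, 0.0, 0.0, 1.0]]}
{'clock': 0.1, 'joint_positions': array([ 6.75138551e+01,  5.25885157e+00,  7.05769086e+01,  1.00568944e-03,
        1.04267567e+02, -3.24792052e+00]), 'joint_velocities': array([ 0.09798239, -0.01065525, -0.13000201, -0.0106097 , -0.04808029,
       -0.08414926]), 'effort': array([ 2.06812285e-03, -4.60222542e+01, -4.19215465e+01, -1.05417098e-04,
        1.07336443e-02, -2.89625262e-06]), 'tool_pos': array([0.19758467, 0.56625139, 0.23024435]), 'eef_rot': array([-9.01031061e+01,  6.82771241e-03, -1.92379836e+01]), 'contact_force': array([ 1.29568335, -0.79902816, -0.91047819]), 'moment': array([ 0.04572246, -0.05450125, -0.02296243]), 'grip_width': 0.08549974719158379}
```

View pics/top0.png

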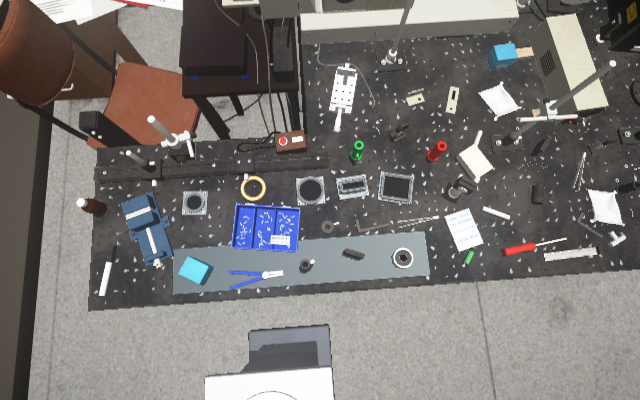

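View pics/side0.png

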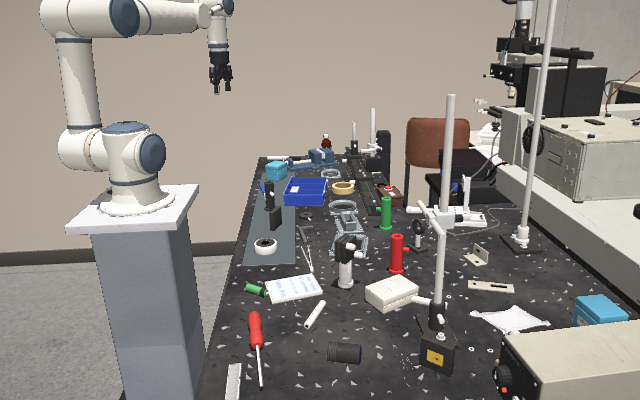

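```bash
python3 - <<'E'
from h import *
z=np.load('top0.npz');p,d=z['p'],z['d'];c=manip.calibration('top')
cv2.imwrite('pics/crop0.png',cv2.resize(p[165:300,165:430],None,fx=3,fy=3,interpolation=cv2.INTER_CUBIC))
W=cloud(d,c)
for u,v in [(195,270),(307,265),(353,254),(402,258),(195,203),(311,190),(352,187),(397,187),(265,228),(253,188),(240,285),(435,152),(357,152)]:
    print(u,v,np.round(W[v,u],3))
for n,(a,b,e,f) in dict(tray=(372,165,420,210),slot=(332,170,373,203),cr=(293,173,330,208),cup=(178,188,212,218),box=(175,250,215,290),post=(295,255,318,275),blk=(340,245,368,262),head=(388,244,416,272)).items():
    w=W[b:f,a:e].reshape(-1,3); w=w[np.isfinite(w).all(1)]; print(n,'z pct',np.round(np.percentile(w[:,2],[1,20,50,80,95,99.5]),3))
E
```

```text
195 270 [0.412 0.164 0.056]
307 265 [ 0.406 -0.115  0.006]
353 254 [ 0.423 -0.235  0.051]
402 258 [ 0.405 -0.366  0.018]
195 203 [0.596 0.179 0.007]
311 190 [ 0.61  -0.14   0.004]
352 187 [ 0.61  -0.254  0.007]
397 187 [ 0.602 -0.38   0.001]
265 228 [ 0.513 -0.009  0.005]
253 188 [0.628 0.02  0.002]
240 285 [0.368 0.062 0.011]
435 152 [ 0.678 -0.48   0.057]
357 152 [ 0.693 -0.27   0.058]
tray z pct [-0.005 -0.002  0.001  0.006  0.015  0.018]
slot z pct [-0.005 -0.002  0.001  0.007  0.028  0.03 ]
cr z pct [-0.005 -0.001  0.003  0.008  0.016  0.018]
cup z pct [-0.005 -0.001  0.003  0.007  0.016  0.019]
box z pct [-0.002  0.     0.003  0.055  0.057  0.059]
post z pct [-0.003 -0.     0.002  0.033  0.082  0.085]
blk z pct [-0.003 -0.001  0.002  0.047  0.051  0.054]
head z pct [-0.003 -0.     0.003  0.02   0.023  0.025]
```

View pics/crop0.png

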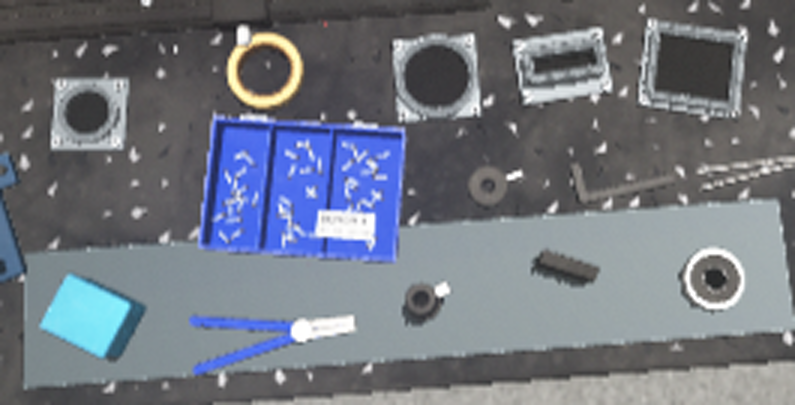

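```bash
cat > meas.py <<'E'
from h import *
def plane(uv,z,c):
    uv=np.asarray(uv,float).reshape(-1,2); M=np.array(c['cam_to_world'])
    r=np.stack([(uv[:,0]-c['cx'])/c['fx'],-(uv[:,1]-c['cy'])/c['fy'],-np.ones(len(uv))],1)@M[:3,:3].T
    o=M[:3,3]; return o[:2]+r[:,:2]*((z-o[2])/r[:,2])[:,None]
def fit(mask,off,s,z,c,nm):
    mask=mask.astype(np.uint8)
    cs,_=cv2.findContours(mask,cv2.RETR_EXTERNAL,cv2.CHAIN_APPROX_NONE)
    k=max(cs,key=cv2.contourArea); k=cv2.convexHull(k)
    uv=(k.reshape(-1,2)+.5)/s-.5+off
    P=(plane(uv,z,c)*1000).astype(np.float32)
    (x,y),(w,h),a=cv2.minAreaRect(P); m=cv2.minEnclosingCircle(P)
    print(nm,'rect',np.round([x,y,w,h,a],1),'circ',np.round([*m[0],m[1]],1))
    return k
E
cat > m1.py <<'E'
from meas import *
c=manip.calibration('top')
ds=[];ps=[]
for i in range(8):
    p,d=manip.capture('top');d[d==0]=np.nan;ds.append(d);ps.append(p)
d=np.nan_to_num(np.nanmedian(ds,0)).astype(np.float32);p=np.mean(ps,0).astype(np.uint8);np.savez('avg.npz',p=p,d=d)
Z=cloud(d,c)[...,2].astype(np.float32)
s=4; out=[]
B=dict(tray=(372,165,420,210,.005),slot=(332,170,373,203,.005),cr=(292,173,330,208,.005),cup=(178,186,212,218,.005),box=(172,248,217,292,.056),post=(295,252,318,275,.083),blk=(340,243,369,264,.052),head=(386,242,418,274,.022))
for n,(a,b,e,f,z) in B.items():
    I=cv2.resize(p[b:f,a:e],None,fx=s,fy=s,interpolation=cv2.INTER_CUBIC); D=cv2.resize(Z[b:f,a:e],None,fx=s,fy=s,interpolation=cv2.INTER_LINEAR)
    if z==.005:
        g=cv2.cvtColor(I,cv2.COLOR_BGR2GRAY); m=(g>95).astype(np.uint8); m=cv2.morphologyEx(m,cv2.MORPH_OPEN,np.ones((7,7)))
        k=fit(m,(a,b),s,z,c,n+' plate')
        rz=.029 if n=='slot' else .0165
        fit(D>(.016 if n=='slot' else .011),(a,b),s,rz,c,n+' rim')
    else: k=fit(D>z-(.012 if n!='head' else .008),(a,b),s,z,c,n+' top')
    cv2.drawContours(I,[k],-1,(0,0,255),1); out.append(cv2.resize(I,(190,180)))
cv2.imwrite('pics/fit.png',np.vstack([np.hstack(out[:4]),np.hstack(out[4:])]))
E
python3 m1.py
```

```text
tray plate rect [ 593.1 -375.   134.6  106.9   79.8] circ [ 589.2 -380.5   76.2]
tray rim rect [ 598.8 -373.8   85.5   73.5   77. ] circ [ 599.  -374.1   52.9]
slot plate rect [ 608.  -255.4   73.9   89.6    5.2] circ [ 612.2 -255.    53. ]
slot rim rect [ 610.1 -253.7   36.2   76.4    4.7] circ [ 609.2 -253.8   39.3]
cr plate rect [ 610.7 -143.    85.4   92.     1.2] circ [ 608.9 -140.    56.5]
cr rim rect [ 607.1 -137.2   73.4   74.8   85.9] circ [ 607.3 -137.    38.6]
cup plate rect [598.7 182.1  72.6  71.   86. ] circ [598.  183.1  48.3]
cup rim rect [597.9 182.4  55.9  54.2  43.9] circ [597.4 182.2  28.7]
box top rect [412.3 167.1  64.1  49.9  60.6] circ [412.7 167.2  38.6]
post top rect [ 404.5 -112.6   22.9   22.6   41.3] circ [ 404.6 -111.8   12.5]
blk top rect [ 424.6 -237.9   50.2   13.2   68. ] circ [ 425.5 -238.3   25.2]
head top rect [ 406.4 -365.9   51.    50.8   82.6] circ [ 405.5 -366.3   26.3]
```

View pics/fit.png

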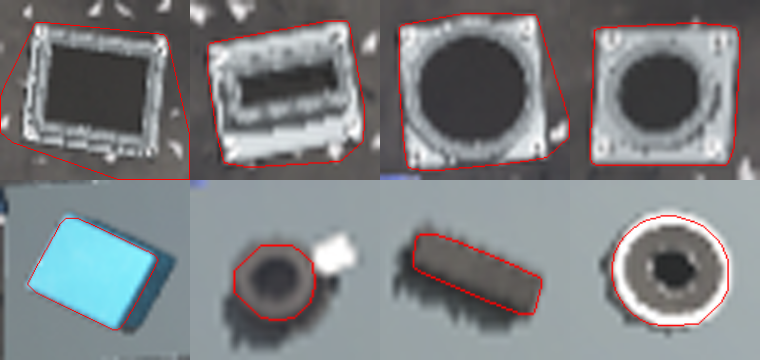

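>>> step_arm(steps=[{"ay":0.885},{"ay":0.885},{"ay":0.885},{"ay":0.885},{"ay":0.885},{"ay":0.885},{"ay":0.885},{"ay":0.885}], hand=66)

```text
invalid input at $.steps[0]: expected keys dx, dy, dz, ax, ay, az
```

>>> step_arm(steps=[{"dx":0.86,"dz":0.47},{"dx":0.86,"dz":0.47},{"dx":0.86,"dz":0.47},{"dx":0.86,"dz":0.47},{"dx":0.86,"dz":0.47},{"dx":0.86,"dz":0.47},{"dx":0.86,"dz":0.47},{"dx":0.86,"dz":0.47},{"dx":0.86,"dz":0.47}])

```text
invalid input at $.steps[0]: expected keys dx, dy, dz, ax, ay, az
```

>>> step_arm(steps=[{"dx":0.97,"dz":-0.1},{"dx":0.97,"dz":-0.1},{"dx":0.97,"dz":-0.1},{"dx":0.97,"dz":-0.1},{"dx":0.97,"dz":-0.1},{"dx":0.97,"dz":-0.1},{"dx":0.97,"dz":-0.1},{"dx":0.97,"dz":-0.1},{"dy":0.8},{"dy":0.8}])

```text
invalid input at $.steps[0]: expected keys dx, dy, dz, ax, ay, az
```

```bash
cat > go.py <<'E'
import sys
from h import *
# usage: go.py x y z [yaw] (mm,deg): remaining shift in tool units at current yaw, and turn
s=manip.sense(); t=np.array([float(a) for a in sys.argv[1:4]]); p=s['tool_pos']*1000; y=np.radians(s['eef_rot'][2])
D=(t-p)/60; print('clk',round(s['clock'],2),'pos',p.round(1),'rot',s['eef_rot'].round(2),'F',s['contact_force'].round(1),'w',round(s['grip_width']*1000,1))
print('dx %.2f dy %.2f dz %.2f'%(D[0]*np.cos(y)+D[1]*np.sin(y),-D[2],-D[0]*np.sin(y)+D[1]*np.cos(y)),'ay',(round((s['eef_rot'][2]-float(sys.argv[4]))/10,2) if len(sys.argv)>4 else ''))
E
python3 go.py 406 -366 60 -90
```

```text
clk 0.5 pos [197.7 566.5 231.2] rot [-90.     0.   -19.24] F [0.5 0.7 0.2] w 85.3
dx 8.40 dy 2.85 dz -13.53 ay 7.08
```

>>> step_arm(steps=[{"dx":0,"dy":0,"dz":0,"ax":0,"ay":0.885,"az":0},{"dx":0,"dy":0,"dz":0,"ax":0,"ay":0.885,"az":0},{"dx":0,"dy":0,"dz":0,"ax":0,"ay":0.885,"az":0},{"dx":0,"dy":0,"dz":0,"ax":0,"ay":0.885,"az":0},{"dx":0,"dy":0,"dz":0,"ax":0,"ay":0.885,"az":0},{"dx":0,"dy":0,"dz":0,"ax":0,"ay":0.885,"az":0},{"dx":0,"dy":0,"dz":0,"ax":0,"ay":0.885,"az":0},{"dx":0,"dy":0,"dz":0,"ax":0,"ay":0.885,"az":0}], hand=66)

```text
clock: 1.5
tool_pos: [0.1977, 0.5665, 0.2313]
eef_rot: [-90.0, 0.0, -90.3]
contact_force: [-1.0, -0.4, 0.6]
grip_width: 0.066
```

>>> step_arm(steps=[{"dx":0.86,"dy":0,"dz":0.47,"ax":0,"ay":0,"az":0},{"dx":0.86,"dy":0,"dz":0.47,"ax":0,"ay":0,"az":0},{"dx":0.86,"dy":0,"dz":0.47,"ax":0,"ay":0,"az":0},{"dx":0.86,"dy":0,"dz":0.47,"ax":0,"ay":0,"az":0},{"dx":0.86,"dy":0,"dz":0.47,"ax":0,"ay":0,"az":0},{"dx":0.86,"dy":0,"dz":0.47,"ax":0,"ay":0,"az":0},{"dx":0.86,"dy":0,"dz":0.47,"ax":0,"ay":0,"az":0},{"dx":0.86,"dy":0,"dz":0.47,"ax":0,"ay":0,"az":0},{"dx":0.86,"dy":0,"dz":0.47,"ax":0,"ay":0,"az":0}])

```text
clock: 2.62
tool_pos: [0.4518, 0.1001, 0.2317]
eef_rot: [-89.9, 0.0, -90.0]
contact_force: [0.1, 0.8, -0.8]
grip_width: 0.0658
```

>>> step_arm(steps=[{"dx":0.97,"dy":0,"dz":-0.1,"ax":0,"ay":0,"az":0},{"dx":0.97,"dy":0,"dz":-0.1,"ax":0,"ay":0,"az":0},{"dx":0.97,"dy":0,"dz":-0.1,"ax":0,"ay":0,"az":0},{"dx":0.97,"dy":0,"dz":-0.1,"ax":0,"ay":0,"az":0},{"dx":0.97,"dy":0,"dz":-0.1,"ax":0,"ay":0,"az":0},{"dx":0.97,"dy":0,"dz":-0.1,"ax":0,"ay":0,"az":0},{"dx":0.97,"dy":0,"dz":-0.1,"ax":0,"ay":0,"az":0},{"dx":0.97,"dy":0,"dz":-0.1,"ax":0,"ay":0,"az":0},{"dx":0,"dy":0.8,"dz":0,"ax":0,"ay":0,"az":0},{"dx":0,"dy":0.8,"dz":0,"ax":0,"ay":0,"az":0}])

```text
clock: 3.88
tool_pos: [0.4027, -0.3649, 0.1344]
eef_rot: [-89.9, -0.0, -90.1]
contact_force: [-0.4, 0.4, -0.6]
grip_width: 0.066
```

```bash
python3 go.py 406 -366 60 -90
```

```text
clk 3.88 pos [ 402.7 -364.9  134.4] rot [-8.994e+01 -5.000e-02 -9.015e+01] F [-0.4  0.4 -0.6] w 66.0
dx 0.02 dy 1.24 dz 0.06 ay -0.01
```

>>> step_arm(steps=[{"dx":0.02,"dy":0.7,"dz":0.055,"ax":0,"ay":0,"az":0},{"dx":0,"dy":0.7,"dz":0,"ax":0,"ay":0,"az":0},{"dx":0,"dy":0.58,"dz":0,"ax":0,"ay":0,"az":0},{"dx":0,"dy":0,"dz":0,"ax":0,"ay":0,"az":0}])

```text
clock: 4.38
tool_pos: [0.4044, -0.3631, 0.0131]
eef_rot: [-90.3, 0.3, -90.0]
contact_force: [-0.5, 0.6, 0.4]
grip_width: 0.0662
```

>>> step_arm(steps=[{"dx":0,"dy":0.05,"dz":0,"ax":0,"ay":0,"az":0},{"dx":0,"dy":0.05,"dz":0,"ax":0,"ay":0,"az":0}])

```text
clock: 4.62
tool_pos: [0.4072, -0.3659, 0.0128]
eef_rot: [-89.8, -0.2, -90.0]
contact_force: [0.8, -0.5, -0.0]
grip_width: 0.066
```

```bash
python3 - <<'E'
from h import *
s=manip.sense();print(s['tool_pos'],s['contact_force'])
p,d,c=cap('side'); cv2.imwrite('pics/s1.png',cv2.resize(p[190:290,220:330],None,fx=6,fy=6,interpolation=cv2.INTER_CUBIC))
E
```

```text
[ 0.40722819 -0.3658983   0.01278007] [ 0.80585727 -0.48800708 -0.02564784]
```

View pics/s1.png

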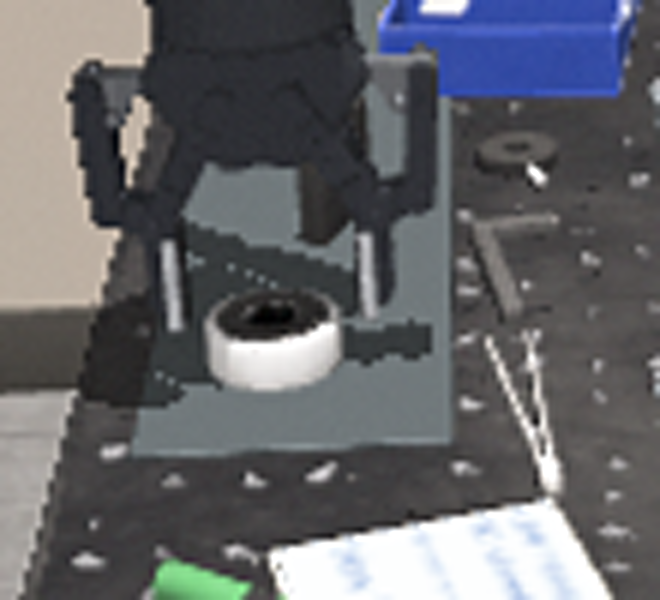

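>>> step_arm(steps=[{"dx":0,"dy":0.04,"dz":0,"ax":0,"ay":0,"az":0},{"dx":0,"dy":0,"dz":0,"ax":0,"ay":0,"az":0},{"dx":0,"dy":0,"dz":0,"ax":0,"ay":0,"az":0}])

```text
clock: 5.05
tool_pos: [0.4062, -0.3649, 0.0082]
eef_rot: [-90.0, -0.0, -90.0]
contact_force: [-0.4, 0.1, -0.6]
grip_width: 0.0661
```

>>> step_arm(steps=[{"dx":0,"dy":0.04,"dz":0,"ax":0,"ay":0,"az":0},{"dx":0,"dy":0,"dz":0,"ax":0,"ay":0,"az":0}])

```text
clock: 5.3
tool_pos: [0.406, -0.3647, 0.0054]
eef_rot: [-90.0, 0.0, -90.0]
contact_force: [0.6, 1.2, -0.4]
grip_width: 0.0657
```

>>> step_arm(steps=[{"dx":0,"dy":0.04,"dz":0,"ax":0,"ay":0,"az":0},{"dx":0,"dy":0,"dz":0,"ax":0,"ay":0,"az":0}])

```text
clock: 5.55
tool_pos: [0.406, -0.3647, 0.0029]
eef_rot: [-90.0, 0.0, -90.0]
contact_force: [1.5, 0.1, 0.4]
grip_width: 0.0658
```

>>> step_arm(steps=[{"dx":0,"dy":0.04,"dz":0,"ax":0,"ay":0,"az":0},{"dx":0,"dy":0,"dz":0,"ax":0,"ay":0,"az":0}])

```text
clock: 5.8
tool_pos: [0.406, -0.3647, 0.0006]
eef_rot: [-90.0, 0.0, -90.0]
contact_force: [1.1, -0.5, 0.0]
grip_width: 0.066
```

>>> step_arm(steps=[{"dx":0.02,"dy":-0.19,"dz":0,"ax":0,"ay":0,"az":0},{"dx":0,"dy":0,"dz":0,"ax":0,"ay":0,"az":0},{"dx":0,"dy":0,"dz":0,"ax":0,"ay":0,"az":0}])

```text
clock: 6.18
tool_pos: [0.4064, -0.3663, 0.0128]
eef_rot: [-90.0, -0.0, -90.0]
contact_force: [-0.2, -0.9, 0.3]
grip_width: 0.0659
```

>>> step_arm(steps=[{"dx":0,"dy":0,"dz":0,"ax":0,"ay":0,"az":0},{"dx":0,"dy":0,"dz":0,"ax":0,"ay":0,"az":0},{"dx":0,"dy":0,"dz":0,"ax":0,"ay":0,"az":0},{"dx":0,"dy":0,"dz":0,"ax":0,"ay":0,"az":0}], hand=40, grip_force=45)

```text
clock: 6.68
tool_pos: [0.4064, -0.3662, 0.0127]
eef_rot: [-90.0, -0.0, -90.0]
contact_force: [-0.9, 0.1, 4.5]
grip_width: 0.0493
```

>>> step_arm(steps=[{"dx":0,"dy":-0.15,"dz":0,"ax":0,"ay":0,"az":0},{"dx":0,"dy":-0.4,"dz":0,"ax":0,"ay":0,"az":0},{"dx":0,"dy":-0.6,"dz":0,"ax":0,"ay":0,"az":0},{"dx":0,"dy":-0.2,"dz":0,"ax":0,"ay":0,"az":0}])

```text
clock: 7.18
tool_pos: [0.4068, -0.3667, 0.0955]
eef_rot: [-89.9, -0.1, -90.0]
contact_force: [0.1, 0.0, -2.1]
grip_width: 0.0495
```

```bash
python3 go.py 607 -137 60 -90; python3 - <<'E'
from h import *
p,d,c=cap('side'); cv2.imwrite('pics/s2.png',cv2.resize(p[150:290,200:330],None,fx=4,fy=4,interpolation=cv2.INTER_CUBIC))
E
```

```text
clk 7.17 pos [ 406.8 -366.7   95.5] rot [-89.87  -0.13 -90.04] F [ 0.1  0.  -2.1] w 49.5
dx -3.83 dy 0.59 dz 3.33 ay -0.0
```

View pics/s2.png

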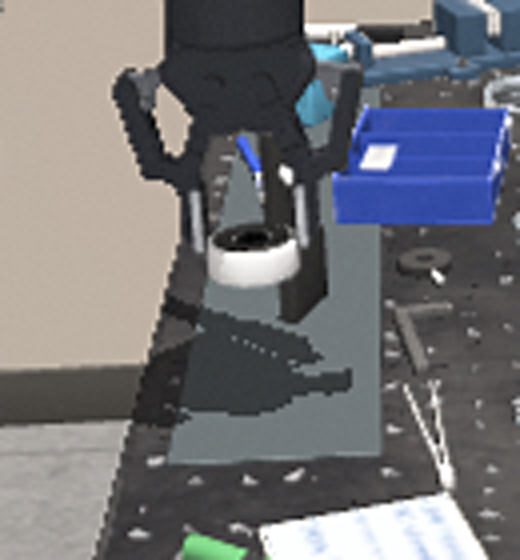

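>>> step_arm(steps=[{"dx":-0.4,"dy":0,"dz":0.35,"ax":0,"ay":0,"az":0},{"dx":-0.6,"dy":0,"dz":0.52,"ax":0,"ay":0,"az":0},{"dx":-0.65,"dy":0,"dz":0.56,"ax":0,"ay":0,"az":0},{"dx":-0.65,"dy":0,"dz":0.56,"ax":0,"ay":0,"az":0},{"dx":-0.6,"dy":0,"dz":0.52,"ax":0,"ay":0,"az":0},{"dx":-0.53,"dy":0,"dz":0.47,"ax":0,"ay":0,"az":0},{"dx":-0.4,"dy":0,"dz":0.35,"ax":0,"ay":0,"az":0},{"dx":0,"dy":0.3,"dz":0,"ax":0,"ay":0,"az":0},{"dx":0,"dy":0.3,"dz":0,"ax":0,"ay":0,"az":0},{"dx":0,"dy":0.3,"dz":0,"ax":0,"ay":0,"az":0},{"dx":0,"dy":0,"dz":0,"ax":0,"ay":0,"az":0},{"dx":0,"dy":0,"dz":0,"ax":0,"ay":0,"az":0}])

```text
clock: 8.72
tool_pos: [0.6061, -0.137, 0.0396]
eef_rot: [-90.0, -0.0, -90.1]
contact_force: [-0.4, -0.1, -0.7]
grip_width: 0.0491
```

```bash
python3 go.py 607 -137 17 -90; python3 - <<'E'
from h import *
p,d,c=cap('side'); cv2.imwrite('pics/s3.png',cv2.resize(p[130:260,280:410],None,fx=4.5,fy=4.5,interpolation=cv2.INTER_CUBIC))
E
```

```text
clk 8.72 pos [ 606.1 -137.    39.6] rot [-8.997e+01 -1.000e-02 -9.009e+01] F [-0.4 -0.1 -0.7] w 49.1
dx 0.00 dy 0.38 dz 0.02 ay -0.01
```

View pics/s3.png

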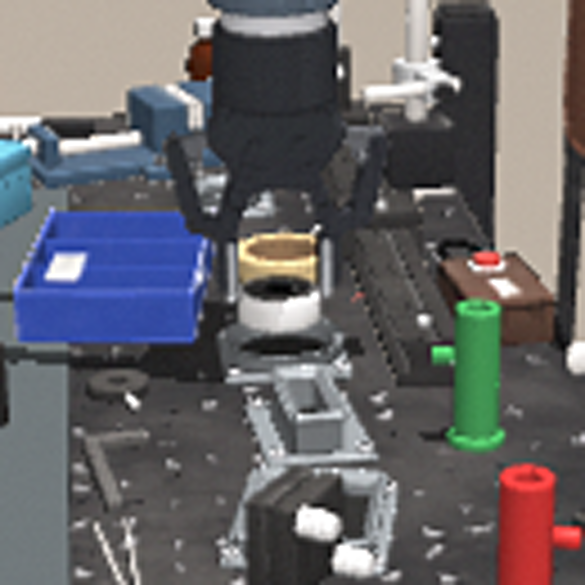

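>>> step_arm(steps=[{"dx":0,"dy":0.15,"dz":0.015,"ax":0,"ay":0,"az":0},{"dx":0,"dy":0.1,"dz":0,"ax":0,"ay":0,"az":0},{"dx":0,"dy":0.07,"dz":0,"ax":0,"ay":0,"az":0},{"dx":0,"dy":0.03,"dz":0,"ax":0,"ay":0,"az":0},{"dx":0,"dy":0,"dz":0,"ax":0,"ay":0,"az":0}])

```text
clock: 9.4
tool_pos: [0.607, -0.1363, 0.0181]
eef_rot: [-90.0, 0.0, -90.0]
contact_force: [0.1, 0.7, -1.4]
grip_width: 0.0493
```

>>> step_arm(steps=[{"dx":0,"dy":0.025,"dz":0,"ax":0,"ay":0,"az":0},{"dx":0,"dy":0,"dz":0,"ax":0,"ay":0,"az":0}])

```text
clock: 9.65
tool_pos: [0.607, -0.1364, 0.0168]
eef_rot: [-90.0, -0.0, -90.0]
contact_force: [-0.1, 0.4, -1.8]
grip_width: 0.0494
```

>>> step_arm(steps=[{"dx":0,"dy":0.02,"dz":0,"ax":0,"ay":0,"az":0},{"dx":0,"dy":0,"dz":0,"ax":0,"ay":0,"az":0}])

```text
clock: 9.9
tool_pos: [0.6072, -0.1364, 0.0158]
eef_rot: [-90.0, -0.0, -90.0]
contact_force: [-1.1, 0.8, -0.8]
grip_width: 0.0489
```

>>> step_arm(steps=[{"dx":0,"dy":0.015,"dz":0,"ax":0,"ay":0,"az":0},{"dx":0,"dy":0,"dz":0,"ax":0,"ay":0,"az":0}])

```text
clock: 10.15
tool_pos: [0.6072, -0.1365, 0.0158]
eef_rot: [-90.0, -0.0, -90.0]
contact_force: [-3.2, 0.1, 5.6]
grip_width: 0.0492
```

>>> step_arm(steps=[{"dx":0,"dy":0.015,"dz":0,"ax":0,"ay":0,"az":0},{"dx":0,"dy":0,"dz":0,"ax":0,"ay":0,"az":0}])

```text
clock: 10.4
tool_pos: [0.6073, -0.1365, 0.0157]
eef_rot: [-89.9, -0.0, -90.0]
contact_force: [-5.3, 1.0, 9.7]
grip_width: 0.0492
```

>>> step_arm(steps=[{"dx":0,"dy":-0.02,"dz":0,"ax":0,"ay":0,"az":0},{"dx":0,"dy":0,"dz":0,"ax":0,"ay":0,"az":0},{"dx":0,"dy":0,"dz":0,"ax":0,"ay":0,"az":0}], hand=62)

```text
clock: 10.78
tool_pos: [0.6069, -0.1363, 0.0145]
eef_rot: [-90.0, 0.0, -90.0]
contact_force: [-0.8, 0.3, -0.2]
grip_width: 0.0621
```

>>> step_arm(steps=[{"dx":0,"dy":-0.3,"dz":0,"ax":0,"ay":0,"az":0},{"dx":0,"dy":-0.7,"dz":0,"ax":0,"ay":0,"az":0},{"dx":0,"dy":-0.9,"dz":0,"ax":0,"ay":0,"az":0},{"dx":0,"dy":-0.2,"dz":0,"ax":0,"ay":0,"az":0}])

```text
clock: 11.28
tool_pos: [0.6092, -0.1369, 0.1482]
eef_rot: [-89.4, -0.2, -90.0]
contact_force: [-0.1, -0.1, -0.2]
grip_width: 0.0618
```

```bash
python3 go.py 404.5 -112 140 -60
```

```text
clk 11.28 pos [ 609.2 -136.9  148.2] rot [-89.45  -0.15 -90.04] F [-0.1 -0.1 -0.2] w 61.8
dx -0.41 dy 0.14 dz -3.41 ay -3.0
```

>>> step_arm(steps=[{"dx":-0.08,"dy":0,"dz":-0.6,"ax":0,"ay":0,"az":0},{"dx":-0.11,"dy":0,"dz":-0.93,"ax":0,"ay":0,"az":0},{"dx":-0.11,"dy":0,"dz":-0.93,"ax":0,"ay":0,"az":0},{"dx":-0.11,"dy":0,"dz":-0.9,"ax":0,"ay":0,"az":0},{"dx":0,"dy":0,"dz":0,"ax":0,"ay":-1,"az":0},{"dx":0,"dy":0,"dz":0,"ax":0,"ay":-1,"az":0},{"dx":0,"dy":0,"dz":0,"ax":0,"ay":-1,"az":0},{"dx":0,"dy":0,"dz":0,"ax":0,"ay":0,"az":0},{"dx":0,"dy":0,"dz":0,"ax":0,"ay":0,"az":0}], hand=48)

```text
clock: 12.4
tool_pos: [0.4054, -0.1116, 0.1411]
eef_rot: [-90.0, -0.0, -60.2]
contact_force: [-0.5, -0.4, 1.7]
grip_width: 0.0482
```

```bash
python3 go.py 404.5 -112 35 -60; python3 - <<'E'
from meas import *
z=np.load('avg.npz');p=z['p'];c=manip.calibration('top')
m=(p.min(2)>170); m[:252]=0;m[275:]=0;m[:,:298]=0;m[:,325:]=0
v,u=np.nonzero(m); print(len(u),plane([[u.mean(),v.mean()]],.058,c)*1000)
E
```

```text
clk 12.4 pos [ 405.4 -111.6  141.1] rot [-90.    -0.   -60.23] F [-0.5 -0.4  1.7] w 48.2
dx -0.00 dy 1.77 dz -0.02 ay -0.02
19 [[ 412.99238304 -129.65656051]]
```

>>> step_arm(steps=[{"dx":0,"dy":0.6,"dz":-0.015,"ax":0,"ay":0,"az":0},{"dx":0,"dy":0.6,"dz":0,"ax":0,"ay":0,"az":0},{"dx":0,"dy":0.4,"dz":0,"ax":0,"ay":0,"az":0},{"dx":0,"dy":0.17,"dz":0,"ax":0,"ay":0,"az":0},{"dx":0,"dy":0,"dz":0,"ax":0,"ay":0,"az":0},{"dx":0,"dy":0,"dz":0,"ax":0,"ay":0,"az":0}])

```text
clock: 13.15
tool_pos: [0.4054, -0.1124, 0.0361]
eef_rot: [-89.9, -0.1, -60.1]
contact_force: [0.4, -0.6, -0.2]
grip_width: 0.0479
```

>>> step_arm(steps=[{"dx":0,"dy":0,"dz":0,"ax":0,"ay":0,"az":0},{"dx":0,"dy":0,"dz":0,"ax":0,"ay":0,"az":0},{"dx":0,"dy":0,"dz":0,"ax":0,"ay":0,"az":0},{"dx":0,"dy":0,"dz":0,"ax":0,"ay":0,"az":0},{"dx":0,"dy":0,"dz":0,"ax":0,"ay":0,"az":0}], hand=12, grip_force=50)

```text
clock: 13.78
tool_pos: [0.4053, -0.1124, 0.0359]
eef_rot: [-89.9, -0.1, -60.0]
contact_force: [-0.6, 0.4, 5.6]
grip_width: 0.0235
```

>>> step_arm(steps=[{"dx":0,"dy":-0.15,"dz":0,"ax":0,"ay":0,"az":0},{"dx":0,"dy":-0.4,"dz":0,"ax":0,"ay":0,"az":0},{"dx":0,"dy":-0.5,"dz":0,"ax":0,"ay":0,"az":0},{"dx":0,"dy":-0.5,"dz":0,"ax":0,"ay":0,"az":0},{"dx":0,"dy":-0.2,"dz":0,"ax":0,"ay":0,"az":0},{"dx":0,"dy":0,"dz":0,"ax":0,"ay":0,"az":0}])

```text
clock: 14.52
tool_pos: [0.4049, -0.1121, 0.14]
eef_rot: [-90.0, -0.0, -60.0]
contact_force: [0.4, 0.2, -2.2]
grip_width: 0.024
```

```bash
python3 go.py 597.6 182.3 80 -60; python3 - <<'E'
from h import *
p,d,c=cap('side'); cv2.imwrite('pics/s4.png',cv2.resize(p[90:250,220:380],None,fx=3.7,fy=3.7,interpolation=cv2.INTER_CUBIC))
E
```

```text
clk 14.53 pos [ 404.9 -112.1  140. ] rot [-8.997e+01 -3.000e-02 -6.004e+01] F [ 0.4  0.2 -2.2] w 24.0
dx -2.65 dy 1.00 dz 5.23 ay -0.0
```

View pics/s4.png

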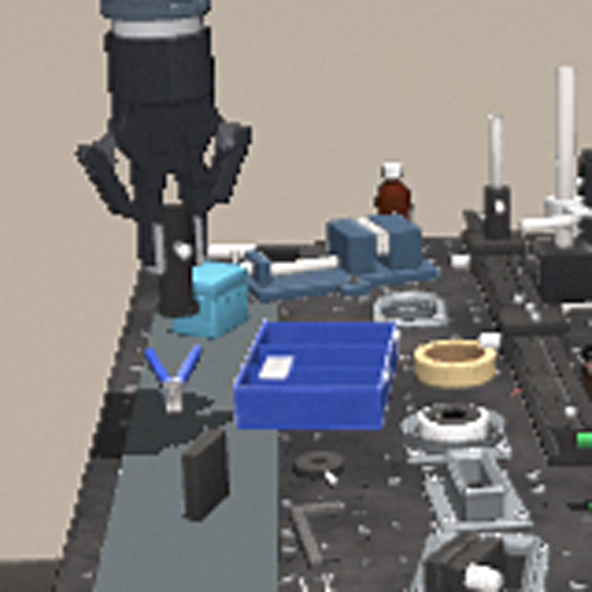

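>>> step_arm(steps=[{"dx":-0.2,"dy":0,"dz":0.4,"ax":0,"ay":0,"az":0},{"dx":-0.35,"dy":0,"dz":0.7,"ax":0,"ay":0,"az":0},{"dx":-0.4,"dy":0,"dz":0.8,"ax":0,"ay":0,"az":0},{"dx":-0.4,"dy":0,"dz":0.8,"ax":0,"ay":0,"az":0},{"dx":-0.4,"dy":0,"dz":0.8,"ax":0,"ay":0,"az":0},{"dx":-0.4,"dy":0,"dz":0.75,"ax":0,"ay":0,"az":0},{"dx":-0.3,"dy":0,"dz":0.6,"ax":0,"ay":0,"az":0},{"dx":-0.2,"dy":0,"dz":0.38,"ax":0,"ay":0,"az":0},{"dx":0,"dy":0.4,"dz":0,"ax":0,"ay":0,"az":0},{"dx":0,"dy":0.4,"dz":0,"ax":0,"ay":0,"az":0},{"dx":0,"dy":0.2,"dz":0,"ax":0,"ay":0,"az":0},{"dx":0,"dy":0.1,"dz":0,"ax":0,"ay":0,"az":0}])

```text
clock: 16.08
tool_pos: [0.5964, 0.1821, 0.072]
eef_rot: [-90.1, 0.0, -60.0]
contact_force: [-0.2, -0.2, -2.7]
grip_width: 0.0234
```

```bash
python3 go.py 597.6 182.3 42 -60; python3 - <<'E'
from h import *
p,d,c=cap('side'); cv2.imwrite('pics/s5.png',cv2.resize(p[120:220,280:380],None,fx=5,fy=5,interpolation=cv2.INTER_CUBIC))
E
```

```text
clk 16.07 pos [596.4 182.1  72. ] rot [-9.015e+01  4.000e-02 -6.005e+01] F [-0.2 -0.2 -2.7] w 23.4
dx 0.01 dy 0.50 dz 0.02 ay -0.0
```

View pics/s5.png

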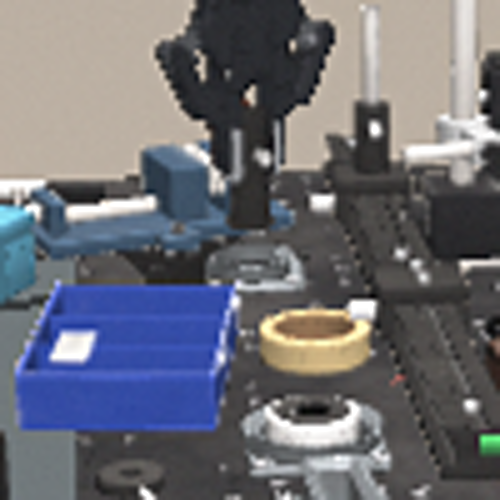

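>>> step_arm(steps=[{"dx":0.01,"dy":0.2,"dz":0.015,"ax":0,"ay":0,"az":0},{"dx":0,"dy":0.17,"dz":0,"ax":0,"ay":0,"az":0},{"dx":0,"dy":0.1,"dz":0,"ax":0,"ay":0,"az":0},{"dx":0,"dy":0.04,"dz":0,"ax":0,"ay":0,"az":0},{"dx":0,"dy":0,"dz":0,"ax":0,"ay":0,"az":0}])

```text
clock: 16.75
tool_pos: [0.5982, 0.1823, 0.0432]
eef_rot: [-90.0, 0.0, -60.0]
contact_force: [-0.2, -0.4, -1.6]
grip_width: 0.0236
```

>>> step_arm(steps=[{"dx":0,"dy":0.03,"dz":0,"ax":0,"ay":0,"az":0},{"dx":0,"dy":0,"dz":0,"ax":0,"ay":0,"az":0}])

```text
clock: 17.0
tool_pos: [0.5983, 0.1823, 0.0415]
eef_rot: [-90.0, -0.0, -60.0]
contact_force: [0.5, -0.3, -1.7]
grip_width: 0.0234
```

>>> step_arm(steps=[{"dx":0,"dy":0.02,"dz":0,"ax":0,"ay":0,"az":0},{"dx":0,"dy":0,"dz":0,"ax":0,"ay":0,"az":0}])

```text
clock: 17.25
tool_pos: [0.5982, 0.1823, 0.0401]
eef_rot: [-90.0, 0.0, -60.0]
contact_force: [-0.6, 0.3, -1.6]
grip_width: 0.0238
```

>>> step_arm(steps=[{"dx":0,"dy":0.02,"dz":0,"ax":0,"ay":0,"az":0},{"dx":0,"dy":0,"dz":0,"ax":0,"ay":0,"az":0}])

```text
clock: 17.5
tool_pos: [0.5983, 0.1823, 0.039]
eef_rot: [-90.0, -0.0, -60.0]
contact_force: [0.3, -0.1, -2.9]
grip_width: 0.0241
```

>>> step_arm(steps=[{"dx":0,"dy":0.02,"dz":0,"ax":0,"ay":0,"az":0},{"dx":0,"dy":0,"dz":0,"ax":0,"ay":0,"az":0}])

```text
clock: 17.75
tool_pos: [0.5984, 0.1824, 0.039]
eef_rot: [-90.0, -0.0, -60.0]
contact_force: [-3.6, -1.5, 6.2]
grip_width: 0.0237
```

>>> step_arm(steps=[{"dx":0,"dy":-0.02,"dz":0,"ax":0,"ay":0,"az":0},{"dx":0,"dy":0,"dz":0,"ax":0,"ay":0,"az":0},{"dx":0,"dy":0,"dz":0,"ax":0,"ay":0,"az":0},{"dx":0,"dy":0,"dz":0,"ax":0,"ay":0,"az":0}], hand=42)

```text
clock: 18.25
tool_pos: [0.5982, 0.1823, 0.0388]
eef_rot: [-90.0, 0.0, -60.0]
contact_force: [0.7, -0.4, 0.8]
grip_width: 0.0422
```

>>> step_arm(steps=[{"dx":0,"dy":-0.2,"dz":0,"ax":0,"ay":0,"az":0},{"dx":0,"dy":-0.5,"dz":0,"ax":0,"ay":0,"az":0},{"dx":0,"dy":-0.8,"dz":0,"ax":0,"ay":0,"az":0},{"dx":0,"dy":-0.5,"dz":0,"ax":0,"ay":0,"az":0}])

```text
clock: 18.75
tool_pos: [0.5989, 0.1825, 0.163]
eef_rot: [-89.8, -0.1, -60.0]
contact_force: [0.0, 0.1, -0.4]
grip_width: 0.0422
```

```bash
python3 go.py 412.5 167 140 -119.4
```

```text
clk 18.75 pos [598.9 182.5 163. ] rot [-8.977e+01 -7.000e-02 -6.004e+01] F [ 0.   0.1 -0.4] w 42.2
dx -1.33 dy 0.38 dz -2.82 ay 5.94
```

>>> step_arm(steps=[{"dx":-0.23,"dy":0,"dz":-0.5,"ax":0,"ay":0,"az":0},{"dx":-0.4,"dy":0,"dz":-0.85,"ax":0,"ay":0,"az":0},{"dx":-0.4,"dy":0,"dz":-0.85,"ax":0,"ay":0,"az":0},{"dx":-0.3,"dy":0,"dz":-0.62,"ax":0,"ay":0,"az":0},{"dx":0,"dy":0,"dz":0,"ax":0,"ay":0.99,"az":0},{"dx":0,"dy":0,"dz":0,"ax":0,"ay":0.99,"az":0},{"dx":0,"dy":0,"dz":0,"ax":0,"ay":0.99,"az":0},{"dx":0,"dy":0,"dz":0,"ax":0,"ay":0.99,"az":0},{"dx":0,"dy":0,"dz":0,"ax":0,"ay":0.99,"az":0},{"dx":0,"dy":0,"dz":0,"ax":0,"ay":0.99,"az":0},{"dx":0,"dy":0.3,"dz":0,"ax":0,"ay":0,"az":0},{"dx":0,"dy":0,"dz":0,"ax":0,"ay":0,"az":0}], hand=76)

```text
clock: 20.25
tool_pos: [0.4108, 0.1666, 0.1389]
eef_rot: [-90.1, -0.1, -119.3]
contact_force: [-0.4, 0.5, -0.1]
grip_width: 0.0763
```

```bash
python3 go.py 412.5 167 24 -119.4
```

```text
clk 20.25 pos [410.8 166.6 138.9] rot [ -90.13   -0.14 -119.25] F [-0.4  0.5 -0.1] w 76.3
dx -0.02 dy 1.92 dz 0.02 ay 0.01
```

>>> step_arm(steps=[{"dx":-0.01,"dy":0.5,"dz":0.02,"ax":0,"ay":0,"az":0},{"dx":0,"dy":0.5,"dz":0,"ax":0,"ay":0,"az":0},{"dx":0,"dy":0.4,"dz":0,"ax":0,"ay":0,"az":0},{"dx":0,"dy":0.35,"dz":0,"ax":0,"ay":0,"az":0},{"dx":0,"dy":0.17,"dz":0,"ax":0,"ay":0,"az":0},{"dx":0,"dy":0,"dz":0,"ax":0,"ay":0,"az":0},{"dx":0,"dy":0,"dz":0,"ax":0,"ay":0,"az":0}])

```text
clock: 21.12
tool_pos: [0.4137, 0.1671, 0.0268]
eef_rot: [-89.9, 0.1, -119.4]
contact_force: [0.0, -0.3, 0.2]
grip_width: 0.0761
```

>>> step_arm(steps=[{"dx":0,"dy":0,"dz":0,"ax":0,"ay":0,"az":0},{"dx":0,"dy":0,"dz":0,"ax":0,"ay":0,"az":0},{"dx":0,"dy":0,"dz":0,"ax":0,"ay":0,"az":0},{"dx":0,"dy":0,"dz":0,"ax":0,"ay":0,"az":0},{"dx":0,"dy":0,"dz":0,"ax":0,"ay":0,"az":0}], hand=38, grip_force=45)

```text
clock: 21.75
tool_pos: [0.4138, 0.1671, 0.0268]
eef_rot: [-89.9, 0.1, -119.4]
contact_force: [0.0, -0.1, 6.0]
grip_width: 0.0494
```

>>> step_arm(steps=[{"dx":0,"dy":-0.15,"dz":0,"ax":0,"ay":0,"az":0},{"dx":0,"dy":-0.4,"dz":0,"ax":0,"ay":0,"az":0},{"dx":0,"dy":-0.6,"dz":0,"ax":0,"ay":0,"az":0},{"dx":0,"dy":-0.5,"dz":0,"ax":0,"ay":0,"az":0},{"dx":0,"dy":-0.2,"dz":0,"ax":0,"ay":0,"az":0},{"dx":0,"dy":0,"dz":0,"ax":0,"ay":0,"az":0}])

```text
clock: 22.5
tool_pos: [0.4132, 0.1669, 0.1369]
eef_rot: [-90.0, 0.0, -119.4]
contact_force: [0.3, 0.4, -1.9]
grip_width: 0.0493
```

```bash
python3 go.py 599 -374 80 -103; python3 - <<'E'
from h import *
p,d,c=cap('side'); cv2.imwrite('pics/s6.png',cv2.resize(p[80:240,210:410],None,fx=3,fy=3,interpolation=cv2.INTER_CUBIC))
E
```

```text
clk 22.5 pos [413.2 166.9 136.9] rot [-8.9980e+01  2.0000e-02 -1.1944e+02] F [ 0.3  0.4 -1.9] w 49.3
dx 6.33 dy 0.95 dz 7.13 ay -1.64
```

View pics/s6.png

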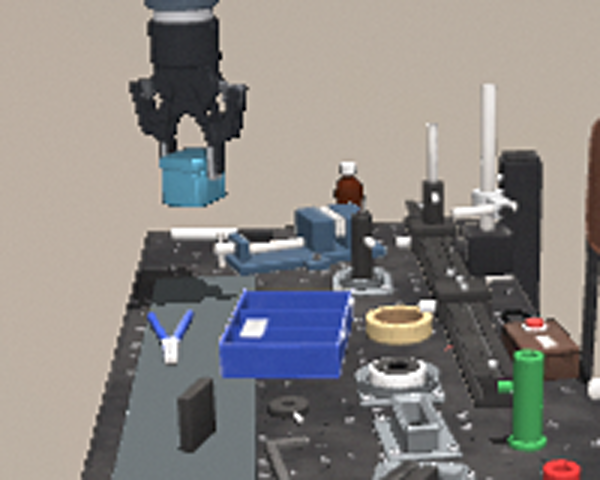

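>>> step_arm(steps=[{"dx":0.3,"dy":0,"dz":0.335,"ax":0,"ay":0,"az":0},{"dx":0.48,"dy":0,"dz":0.54,"ax":0,"ay":0,"az":0},{"dx":0.597,"dy":0,"dz":0.673,"ax":0,"ay":0,"az":0},{"dx":0.597,"dy":0,"dz":0.673,"ax":0,"ay":0,"az":0},{"dx":0.597,"dy":0,"dz":0.673,"ax":0,"ay":0,"az":0},{"dx":0.597,"dy":0,"dz":0.673,"ax":0,"ay":0,"az":0},{"dx":0.597,"dy":0,"dz":0.673,"ax":0,"ay":0,"az":0},{"dx":0.597,"dy":0,"dz":0.673,"ax":0,"ay":0,"az":0},{"dx":0.597,"dy":0,"dz":0.673,"ax":0,"ay":0,"az":0},{"dx":0.597,"dy":0,"dz":0.673,"ax":0,"ay":0,"az":0},{"dx":0.48,"dy":0,"dz":0.54,"ax":0,"ay":0,"az":0},{"dx":0.3,"dy":0,"dz":0.335,"ax":0,"ay":0,"az":0}])

```text
clock: 24.05
tool_pos: [0.5983, -0.3763, 0.1332]
eef_rot: [-90.3, 0.0, -119.5]
contact_force: [0.0, 1.2, -1.4]
grip_width: 0.0493
```

>>> step_arm(steps=[{"dx":0,"dy":0,"dz":0,"ax":0,"ay":-0.8,"az":0},{"dx":0,"dy":0,"dz":0,"ax":0,"ay":-0.84,"az":0},{"dx":0,"dy":0,"dz":0,"ax":0,"ay":0,"az":0}])

```text
clock: 24.42
tool_pos: [0.5983, -0.3742, 0.134]
eef_rot: [-90.2, 0.1, -103.1]
contact_force: [-0.5, 0.3, -0.7]
grip_width: 0.0495
```

```bash
python3 go.py 599 -374 45 -103; python3 - <<'E'
from h import *
z=np.load('avg.npz');W=cloud(z['d'],manip.calibration('top')).reshape(-1,3)
for a,b in [(-.46,-.43),(-.49,-.46),(-.52,-.49),(-.55,-.52)]:
    m=(W[:,0]>.52)&(W[:,0]<.66)&(W[:,1]>a)&(W[:,1]<b); print(a,b,W[m,2].max().round(3))
E
```

```text
clk 24.43 pos [ 598.3 -374.2  134. ] rot [-9.0210e+01  8.0000e-02 -1.0312e+02] F [-0.5  0.3 -0.7] w 49.5
dx -0.01 dy 1.48 dz 0.01 ay -0.01
-0.46 -0.43 0.001
-0.49 -0.46 0.001
-0.52 -0.49 0.102
-0.55 -0.52 0.102
```

>>> step_arm(steps=[{"dx":0,"dy":0.4,"dz":0.01,"ax":0,"ay":0,"az":0},{"dx":0,"dy":0.4,"dz":0,"ax":0,"ay":0,"az":0},{"dx":0,"dy":0.4,"dz":0,"ax":0,"ay":0,"az":0},{"dx":0,"dy":0.2,"dz":0,"ax":0,"ay":0,"az":0},{"dx":0,"dy":0,"dz":0,"ax":0,"ay":0,"az":0},{"dx":0,"dy":0,"dz":0,"ax":0,"ay":0,"az":0}])

```text
clock: 25.18
tool_pos: [0.6001, -0.3751, 0.0541]
eef_rot: [-89.9, -0.0, -103.1]
contact_force: [-0.1, -0.5, -1.8]
grip_width: 0.049
```

```bash
python3 go.py 599 -374 34 -103; python3 - <<'E'
from h import *
p,d,c=cap('side'); a=cv2.resize(p[150:300,290:440],None,fx=2.6,fy=2.6,interpolation=cv2.INTER_CUBIC)
p,d,c=cap('top'); b=cv2.resize(p[120:270,330:480],None,fx=2.6,fy=2.6,interpolation=cv2.INTER_CUBIC)
cv2.imwrite('pics/s7.png',np.hstack([a,b]))
E
```

```text
clk 25.18 pos [ 600.1 -375.1   54.1] rot [-8.9910e+01 -4.0000e-02 -1.0308e+02] F [-0.1 -0.5 -1.8] w 49.0
dx -0.01 dy 0.33 dz -0.02 ay -0.01
```

View pics/s7.png

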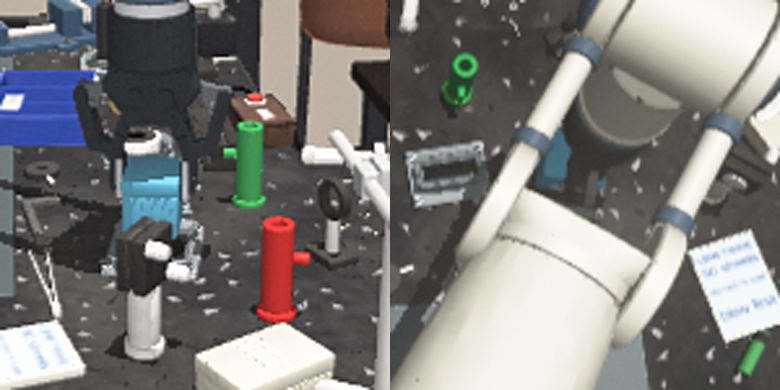

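Box sits above the tray, partly hidden by the detector post; positions agree. Lower by steps.

>>> step_arm(steps=[{"dx":-0.01,"dy":0.12,"dz":-0.01,"ax":0,"ay":0,"az":0},{"dx":0,"dy":0.1,"dz":0,"ax":0,"ay":0,"az":0},{"dx":0,"dy":0.06,"dz":0,"ax":0,"ay":0,"az":0},{"dx":0,"dy":0,"dz":0,"ax":0,"ay":0,"az":0}])

```text
clock: 25.78
tool_pos: [0.5988, -0.3738, 0.0351]
eef_rot: [-90.1, 0.0, -103.0]
contact_force: [0.1, -0.3, -1.9]
grip_width: 0.0489
```

>>> step_arm(steps=[{"dx":0,"dy":0.04,"dz":0,"ax":0,"ay":0,"az":0},{"dx":0,"dy":0.03,"dz":0,"ax":0,"ay":0,"az":0},{"dx":0,"dy":0,"dz":0,"ax":0,"ay":0,"az":0}])

```text
clock: 26.15
tool_pos: [0.5991, -0.374, 0.0316]
eef_rot: [-90.0, 0.0, -103.0]
contact_force: [-0.5, -0.0, -1.4]
grip_width: 0.0493
```

>>> step_arm(steps=[{"dx":0,"dy":0.025,"dz":0,"ax":0,"ay":0,"az":0},{"dx":0,"dy":0,"dz":0,"ax":0,"ay":0,"az":0}])

```text
clock: 26.4
tool_pos: [0.5991, -0.374, 0.0301]
eef_rot: [-90.0, 0.0, -103.0]
contact_force: [0.3, -0.4, -1.6]
grip_width: 0.0491
```

>>> step_arm(steps=[{"dx":0,"dy":0.02,"dz":0,"ax":0,"ay":0,"az":0},{"dx":0,"dy":0,"dz":0,"ax":0,"ay":0,"az":0}])

```text
clock: 26.65
tool_pos: [0.5993, -0.3741, 0.0299]
eef_rot: [-90.0, -0.0, -103.0]
contact_force: [-2.3, 0.5, 2.5]
grip_width: 0.0493
```

>>> step_arm(steps=[{"dx":0,"dy":0,"dz":0,"ax":0,"ay":0,"az":0},{"dx":0,"dy":0,"dz":0,"ax":0,"ay":0,"az":0},{"dx":0,"dy":0,"dz":0,"ax":0,"ay":0,"az":0},{"dx":0,"dy":0,"dz":0,"ax":0,"ay":0,"az":0}], hand=66)

```text
clock: 27.15
tool_pos: [0.5991, -0.374, 0.0289]
eef_rot: [-90.0, 0.0, -103.0]
contact_force: [-0.2, -0.4, -0.3]
grip_width: 0.0658
```

>>> step_arm(steps=[{"dx":0,"dy":-0.2,"dz":0,"ax":0,"ay":0,"az":0},{"dx":0,"dy":-0.5,"dz":0,"ax":0,"ay":0,"az":0},{"dx":0,"dy":-0.7,"dz":0,"ax":0,"ay":0,"az":0},{"dx":0,"dy":-0.4,"dz":0,"ax":0,"ay":0,"az":0}])

```text
clock: 27.65
tool_pos: [0.5999, -0.3745, 0.1415]
eef_rot: [-89.7, -0.1, -103.0]
contact_force: [0.0, 0.8, 0.2]
grip_width: 0.066
```

```bash
python3 go.py 425 -238 140 -112
```

```text
clk 27.65 pos [ 599.9 -374.5  141.5] rot [-8.9750e+01 -1.0000e-01 -1.0304e+02] F [0.  0.8 0.2] w 66.0
dx -1.56 dy 0.03 dz -3.35 ay 0.9
```

>>> step_arm(steps=[{"dx":-0.2,"dy":0,"dz":-0.45,"ax":0,"ay":0,"az":0},{"dx":-0.4,"dy":0,"dz":-0.85,"ax":0,"ay":0,"az":0},{"dx":-0.4,"dy":0,"dz":-0.85,"ax":0,"ay":0,"az":0},{"dx":-0.36,"dy":0,"dz":-0.75,"ax":0,"ay":0,"az":0},{"dx":-0.2,"dy":0,"dz":-0.43,"ax":0,"ay":0,"az":0},{"dx":0,"dy":0,"dz":0,"ax":0,"ay":0.9,"az":0},{"dx":0,"dy":0,"dz":0,"ax":0,"ay":0,"az":0},{"dx":0,"dy":0,"dz":0,"ax":0,"ay":0,"az":0}], hand=40)

```text
clock: 28.65
tool_pos: [0.4259, -0.238, 0.1377]
eef_rot: [-90.0, -0.0, -111.9]
contact_force: [-0.2, -1.0, 0.2]
grip_width: 0.0396
```

```bash
python3 go.py 425 -238 32 -112
```

```text
clk 28.65 pos [ 425.9 -238.   137.7] rot [-8.9960e+01 -1.0000e-02 -1.1188e+02] F [-0.2 -1.   0.2] w 39.6
dx 0.01 dy 1.76 dz -0.01 ay 0.01
```

>>> step_arm(steps=[{"dx":0,"dy":0.6,"dz":-0.01,"ax":0,"ay":0,"az":0},{"dx":0,"dy":0.5,"dz":0,"ax":0,"ay":0,"az":0},{"dx":0,"dy":0.4,"dz":0,"ax":0,"ay":0,"az":0},{"dx":0,"dy":0.26,"dz":0,"ax":0,"ay":0,"az":0},{"dx":0,"dy":0,"dz":0,"ax":0,"ay":0,"az":0},{"dx":0,"dy":0,"dz":0,"ax":0,"ay":0,"az":0}])

```text
clock: 29.4
tool_pos: [0.4257, -0.2379, 0.0327]
eef_rot: [-89.9, -0.0, -112.0]
contact_force: [-0.2, 0.4, 0.1]
grip_width: 0.0399
```

>>> step_arm(steps=[{"dx":0,"dy":0,"dz":0,"ax":0,"ay":0,"az":0},{"dx":0,"dy":0,"dz":0,"ax":0,"ay":0,"az":0},{"dx":0,"dy":0,"dz":0,"ax":0,"ay":0,"az":0},{"dx":0,"dy":0,"dz":0,"ax":0,"ay":0,"az":0},{"dx":0,"dy":0,"dz":0,"ax":0,"ay":0,"az":0},{"dx":0,"dy":0,"dz":0,"ax":0,"ay":0,"az":0}], hand=4, grip_force=45)

```text
clock: 30.15
tool_pos: [0.4257, -0.2379, 0.0327]
eef_rot: [-89.9, -0.0, -112.0]
contact_force: [-0.5, 0.1, 6.1]
grip_width: 0.011
```

>>> step_arm(steps=[{"dx":0,"dy":-0.15,"dz":0,"ax":0,"ay":0,"az":0},{"dx":0,"dy":-0.4,"dz":0,"ax":0,"ay":0,"az":0},{"dx":0,"dy":-0.6,"dz":0,"ax":0,"ay":0,"az":0},{"dx":0,"dy":-0.4,"dz":0,"ax":0,"ay":0,"az":0},{"dx":0,"dy":0,"dz":0,"ax":0,"ay":0,"az":0},{"dx":0,"dy":0,"dz":0,"ax":0,"ay":0,"az":0}])

```text
clock: 30.9
tool_pos: [0.4246, -0.2372, 0.1231]
eef_rot: [-90.1, 0.0, -112.0]
contact_force: [0.3, 0.6, -0.2]
grip_width: 0.0109
```

```bash
python3 go.py 609.5 -253.8 60 -85.2; python3 - <<'E'
from h import *
p,d,c=cap('side'); cv2.imwrite('pics/s8.png',cv2.resize(p[120:280,220:420],None,fx=4,fy=3.7,interpolation=cv2.INTER_CUBIC))
E
```

```text
clk 30.9 pos [ 424.6 -237.2  123.1] rot [-9.0110e+01  2.0000e-02 -1.1204e+02] F [ 0.3  0.6 -0.2] w 10.9
dx -0.90 dy 1.05 dz 2.96 ay -2.68
```

View pics/s8.png

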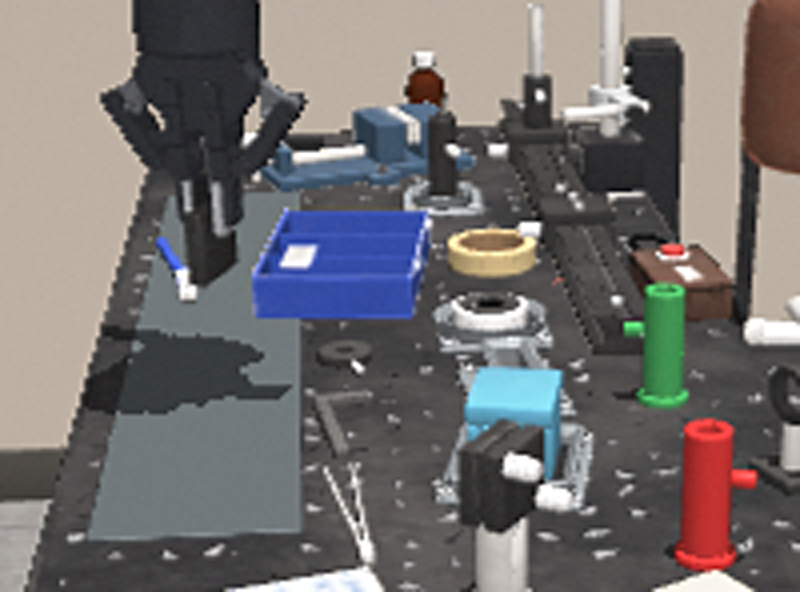

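>>> step_arm(steps=[{"dx":-0.12,"dy":0,"dz":0.4,"ax":0,"ay":0,"az":0},{"dx":-0.22,"dy":0,"dz":0.7,"ax":0,"ay":0,"az":0},{"dx":-0.22,"dy":0,"dz":0.76,"ax":0,"ay":0,"az":0},{"dx":-0.22,"dy":0,"dz":0.7,"ax":0,"ay":0,"az":0},{"dx":-0.12,"dy":0,"dz":0.4,"ax":0,"ay":0,"az":0},{"dx":0,"dy":0,"dz":0,"ax":0,"ay":-0.9,"az":0},{"dx":0,"dy":0,"dz":0,"ax":0,"ay":-0.9,"az":0},{"dx":0,"dy":0,"dz":0,"ax":0,"ay":-0.88,"az":0},{"dx":0,"dy":0.5,"dz":0,"ax":0,"ay":0,"az":0},{"dx":0,"dy":0.4,"dz":0,"ax":0,"ay":0,"az":0},{"dx":0,"dy":0,"dz":0,"ax":0,"ay":0,"az":0},{"dx":0,"dy":0,"dz":0,"ax":0,"ay":0,"az":0}])

```text
clock: 32.45
tool_pos: [0.61, -0.2541, 0.0706]
eef_rot: [-90.0, 0.0, -85.2]
contact_force: [0.3, -0.5, 0.0]
grip_width: 0.0109
```

```bash
python3 go.py 609.5 -253.8 42 -85.2; python3 - <<'E'
from h import *
p,d,c=cap('side'); cv2.imwrite('pics/s9.png',cv2.resize(p[130:280,290:420],None,fx=4,fy=4,interpolation=cv2.INTER_CUBIC))
E
```

```text
clk 32.45 pos [ 610.  -254.1   70.6] rot [-9.002e+01  1.000e-02 -8.524e+01] F [ 0.3 -0.5  0. ] w 10.9
dx -0.01 dy 0.48 dz -0.01 ay -0.0
```

View pics/s9.png

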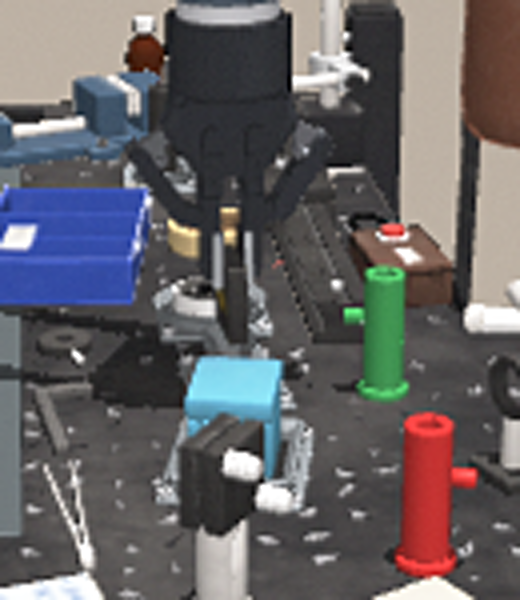

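Plate hangs upright above the slot. Lower in steps, watching the force.

>>> step_arm(steps=[{"dx":-0.005,"dy":0.12,"dz":-0.005,"ax":0,"ay":0,"az":0},{"dx":0,"dy":0.1,"dz":0,"ax":0,"ay":0,"az":0},{"dx":0,"dy":0.05,"dz":0,"ax":0,"ay":0,"az":0},{"dx":0,"dy":0,"dz":0,"ax":0,"ay":0,"az":0}])

```text
clock: 33.0
tool_pos: [0.6096, -0.2537, 0.0539]
eef_rot: [-90.0, 0.0, -85.2]
contact_force: [-0.1, -0.2, -1.0]
grip_width: 0.0112
```

>>> step_arm(steps=[{"dx":0,"dy":0.06,"dz":0,"ax":0,"ay":0,"az":0},{"dx":0,"dy":0.06,"dz":0,"ax":0,"ay":0,"az":0},{"dx":0,"dy":0,"dz":0,"ax":0,"ay":0,"az":0}])

```text
clock: 33.38
tool_pos: [0.6096, -0.2537, 0.0466]
eef_rot: [-90.0, 0.0, -85.2]
contact_force: [-0.5, -0.0, -2.0]
grip_width: 0.011
```

>>> step_arm(steps=[{"dx":0,"dy":0.05,"dz":0,"ax":0,"ay":0,"az":0},{"dx":0,"dy":0.05,"dz":0,"ax":0,"ay":0,"az":0},{"dx":0,"dy":0,"dz":0,"ax":0,"ay":0,"az":0}])

```text
clock: 33.75
tool_pos: [0.6096, -0.2537, 0.0407]
eef_rot: [-90.0, 0.0, -85.2]
contact_force: [1.2, 0.2, -1.1]
grip_width: 0.011
```

>>> step_arm(steps=[{"dx":0,"dy":0.03,"dz":0,"ax":0,"ay":0,"az":0},{"dx":0,"dy":0.03,"dz":0,"ax":0,"ay":0,"az":0},{"dx":0,"dy":0,"dz":0,"ax":0,"ay":0,"az":0}])

```text
clock: 34.12
tool_pos: [0.6096, -0.2538, 0.0373]
eef_rot: [-90.0, 0.0, -85.2]
contact_force: [0.7, 0.6, -1.3]
grip_width: 0.0112
```

>>> step_arm(steps=[{"dx":0,"dy":0.02,"dz":0,"ax":0,"ay":0,"az":0},{"dx":0,"dy":0,"dz":0,"ax":0,"ay":0,"az":0}])

```text
clock: 34.38
tool_pos: [0.6096, -0.2539, 0.0362]
eef_rot: [-90.0, -0.0, -85.2]
contact_force: [1.7, -0.0, -0.8]
grip_width: 0.0109
```

>>> step_arm(steps=[{"dx":0,"dy":0.015,"dz":0,"ax":0,"ay":0,"az":0},{"dx":0,"dy":0,"dz":0,"ax":0,"ay":0,"az":0}])

```text
clock: 34.62
tool_pos: [0.6097, -0.2539, 0.0357]
eef_rot: [-90.0, -0.0, -85.2]
contact_force: [0.8, 0.6, 0.9]
grip_width: 0.011
```

>>> step_arm(steps=[{"dx":0,"dy":0.012,"dz":0,"ax":0,"ay":0,"az":0},{"dx":0,"dy":0,"dz":0,"ax":0,"ay":0,"az":0}])

```text
clock: 34.88
tool_pos: [0.6098, -0.2539, 0.0357]
eef_rot: [-90.0, -0.0, -85.2]
contact_force: [-1.4, 1.4, 5.2]
grip_width: 0.0108
```

>>> step_arm(steps=[{"dx":0,"dy":0,"dz":0,"ax":0,"ay":0,"az":0},{"dx":0,"dy":0,"dz":0,"ax":0,"ay":0,"az":0},{"dx":0,"dy":0,"dz":0,"ax":0,"ay":0,"az":0},{"dx":0,"dy":0,"dz":0,"ax":0,"ay":0,"az":0}], hand=32)

```text
clock: 35.38
tool_pos: [0.6096, -0.2538, 0.0344]
eef_rot: [-90.0, 0.0, -85.2]
contact_force: [0.3, 0.0, 0.2]
grip_width: 0.0323
```

>>> step_arm(steps=[{"dx":0,"dy":-0.2,"dz":0,"ax":0,"ay":0,"az":0},{"dx":0,"dy":-0.6,"dz":0,"ax":0,"ay":0,"az":0},{"dx":0,"dy":-0.9,"dz":0,"ax":0,"ay":0,"az":0},{"dx":0,"dy":-0.9,"dz":0,"ax":0,"ay":0,"az":0},{"dx":-0.9,"dy":0,"dz":-0.3,"ax":0,"ay":0,"az":0},{"dx":-0.9,"dy":0,"dz":-0.3,"ax":0,"ay":0,"az":0},{"dx":-0.9,"dy":0,"dz":-0.3,"ax":0,"ay":0,"az":0},{"dx":-0.9,"dy":0,"dz":-0.3,"ax":0,"ay":0,"az":0},{"dx":-0.9,"dy":0,"dz":-0.3,"ax":0,"ay":0,"az":0},{"dx":-0.9,"dy":0,"dz":-0.3,"ax":0,"ay":0,"az":0},{"dx":-0.9,"dy":0,"dz":-0.3,"ax":0,"ay":0,"az":0},{"dx":-0.9,"dy":0,"dz":-0.3,"ax":0,"ay":0,"az":0}])

```text
clock: 36.88
tool_pos: [0.4294, 0.1662, 0.192]
eef_rot: [-89.9, 0.0, -85.3]
contact_force: [0.7, 0.4, -0.2]
grip_width: 0.0321
```

>>> step_arm(steps=[{"dx":-0.9,"dy":0,"dz":-0.3,"ax":0,"ay":0,"az":0},{"dx":-0.9,"dy":0,"dz":-0.3,"ax":0,"ay":0,"az":0},{"dx":-0.9,"dy":0,"dz":-0.3,"ax":0,"ay":0,"az":0},{"dx":-0.9,"dy":0,"dz":0,"ax":0,"ay":0,"az":0},{"dx":-0.9,"dy":0,"dz":0,"ax":0,"ay":0,"az":0},{"dx":0,"dy":0,"dz":0,"ax":0,"ay":0,"az":0},{"dx":0,"dy":0,"dz":0,"ax":0,"ay":0,"az":0}])

```text
clock: 37.75
tool_pos: [0.354, 0.4292, 0.1912]
eef_rot: [-90.0, -0.0, -85.2]
contact_force: [0.5, -0.1, -0.3]
grip_width: 0.0318
```

```bash
python3 - <<'E'
from meas import *
c=manip.calibration('top'); ds=[]
for i in range(8):
    p,d=manip.capture('top');d[d==0]=np.nan;ds.append(d)
d=np.nan_to_num(np.nanmedian(ds,0)).astype(np.float32); W=cloud(d,c)
cv2.imwrite('pics/t9.png',cv2.resize(p[150:300,165:430],None,fx=3,fy=3,interpolation=cv2.INTER_CUBIC))
print(manip.sense()['tool_pos'])
X=W[...,:2];Z=W[...,2].astype(np.float32); s=4
for n,(x,y,r,lo,z) in dict(head=(.607,-.137,.024,.02,.025),post=(.598,.182,.03,.07,.086),box=(.599,-.374,.06,.045,.059),blk=(.6095,-.254,.045,.042,.055)).items():
    m=np.hypot(X[...,0]-x,X[...,1]-y)<r; print(n,'expected top',z,'z',np.nanpercentile(Z[m&(Z>lo)],[5,50,95]).round(4))
    v,u=np.nonzero(m); a,b,e,f=u.min()-5,v.min()-5,u.max()+6,v.max()+6
    if n!='head': fit(cv2.resize(Z[b:f,a:e],None,fx=s,fy=s)>lo,(a,b),s,z,c,n)
    else:
        I=cv2.resize(p[b-6:f+6,a-6:e+6],None,fx=s,fy=s,interpolation=cv2.INTER_CUBIC); fit(I.min(2)>215,(a-6,b-6),s,z,c,n)
E
```

```text
[0.35434054 0.42881    0.19103107]
head expected top 0.025 z [0.0225 0.0238 0.025 ]
head rect [ 607.6 -138.1   49.6   51.8   85.7] circ [ 607.3 -138.5   26.4]
post expected top 0.086 z [0.0723 0.0845 0.0861]
post rect [595.7 179.8  30.2  23.7  59.6] circ [596.  179.5  15.4]
box expected top 0.059 z [0.0536 0.0577 0.0589]
box rect [ 596.8 -370.6   63.2   52.4   76.6] circ [ 595.9 -370.7   38.9]
blk expected top 0.055 z [0.0449 0.0535 0.0549]
blk rect [ 607.8 -254.    15.5   51.9    4.4] circ [ 606.7 -254.1   26.1]
```

View pics/t9.png

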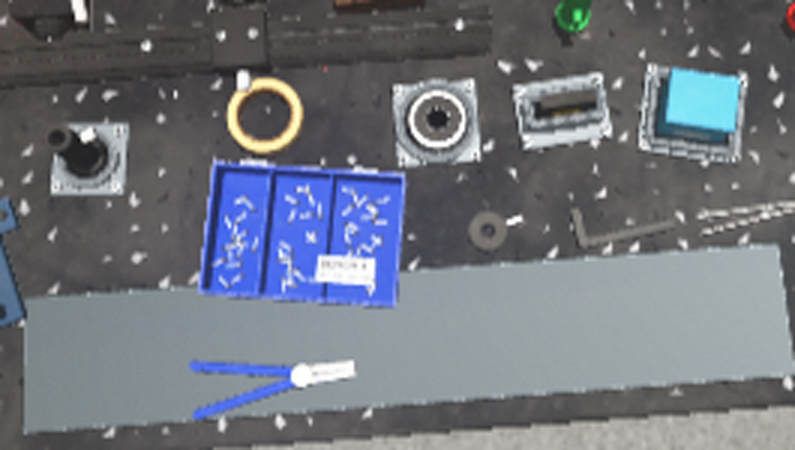

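```bash
python3 -c "
from cell import manip
print(manip.sense()['clock'],manip.finish_job())"
```

```text
the job is handed in; nothing more can be done
38.15 None
```

All four parts are back in their holders: power head in the round cradle, post holder in the cup, filter box in the tray and beam block in the slot, placed in that order. I handed the job in at 38.2 s.

- **Lowering:** each part was let down in steps of 1–2 mm at the end. It met the floor within about 0.1 mm of the expected height, with contact forces under 11 N, before I let go.
- **Final look from above:** all four parts stand upright. The tops measured 24, 84.5, 58 and 53.5 mm, against 25, 86, 59 and 55 mm expected. They all read about 1 to 1.5 mm low, which I put down to a camera offset, because the contact heights matched.
- **Fit inside the holders:** power head and beam block centres measured within 2 mm of the holder centres. Post and box read about 3–4 mm off. The edges found there probably include some of their sides and the thumbscrew, and I did not measure them more closely. The arm itself was within 1 mm of target when it let those two go.
- **Surroundings:** the arm is clear of everything. I never went near the green and red look-alikes, although the final view shows only part of them.

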